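Release and hold open the gate of a board-test fixture

ROBOT

A 6-joint arm with a two-finger parallel gripper is mounted at the origin on a cart in front of the work surface, level with it; the furniture and walls round the work are solid. World frame = base frame: x ahead of the robot, y to its left, z up, the work surface at z = 0. Lengths are in m, angles in rad, forces in N, time in s.
With the tool pointing down it reaches from about 0.35 to 1 m from the base axis. Payload 7.1 kg.
Tool frame: the origin (TCP) lies between the finger pads; the fingertips stand 25 mm ahead of it and the grasp point (between the pads) lies 6 mm ahead of it (bot.tip_reach is the distance from the TCP to the fingertips, in m); z points along the fingers, y is the line along which they close (so a half turn about z gives the same grasp; the last joint's range is limited). The gripper opens to 85 mm and grips with 20 to 120 N. Pads are 22 mm wide; open, the fingers measure 114 mm over their backs; the gripper's body (76 mm by 85 mm) begins 54 mm behind the grasp point. The pads swing forward as they close: fully open they stand 13 mm farther back than shut.
Start: joints at [-1.157, 0.423, 1.63, -0, 1.089, -0.019], TCP at [0.262, -0.567, 0.256] pointing down, gripper open.
Joint ranges: [-3, 3], [-0.9, 2.11], [0.09, 2.58], [-1.31, 4.45], [0.11, 2.69], [-2.54, 2.54]. Speed limits (rad/s): [2.39, 2.39, 3.01, 3.14, 3.14, 3.14].

INTERFACE

Orientations are given as a unit quaternion [w, x, y, z].
In Python, from plant import bot gives the robot as it stands.
- The arm moves only by the tool move_arm, never from a script. Its arguments are lists of equal length, an entry for each row: "gripper": the closure, from 0 (fully open) to 1 (shut); "dp": the shift along the tool's x, y, z in mm, a list of three; "spin": the turn about the tool's z in rad. In form: {"gripper": [gripper, ...], "dp": [[tx, ty, tz], ...], "spin": [spin, ...]}. A call has exactly 10 rows; each row is the pose to reach, as a shift and turn from the pose commanded when the call began, along the tool's axes at that moment; what a row does not reach only later rows make up. A row lasts 1/12 s, in which the tool goes at most 41.7 mm and 7.16 degrees, less where a joint would pass 70% of its speed; a pose out of reach is approached as far as the arm can. A call with a gripper value outside its range is refused whole. The fingers move at their own pace and stop on an object; "grip_force" is the grip in N (left out, the last holds). Time passes only in rows, so rows that repeat a pose let the fingers close, or fill a call up. It gives the time, the measured TCP pose, the force, the opening and the grip force at its end, in the units of the state.
- bot.sense(): the state, without advancing time (a new reading comes with each control period).
- bot.snapshot(name): name is "side" or "top" or "wrist"; returns the picture (420x560x3 uint8, red, green, blue); there is no depth.
- bot.camera_params(name): a dict with "fx", "fy", "cx", "cy" (pixels), "world_from_camera" (4x4, takes a point from camera to world coordinates). Camera axes: x right, y up, looking along -z (the intrinsics and any distortion apply to the point x, -y, -z); pixel columns grow to the right and rows downward; lengths in m; the calibration is good to about 2 mm. A picture is of the moment at which its call begins: read the wrist's pose just before it. camera_params takes no time and is no camera call; for the wrist camera it gives the pose at the moment of the call.
- bot.job_done(): hands the job in; it is judged then, once.
The state is a dict: "time_s": time; "q": joint angles; "joint_vel": joint speeds; "joint_torque": joint torques, N m; "ee_pos": TCP position; "tool_rot": TCP orientation; "wrist_force": force on the tool from outside, world axes, zero at the start; "torque": the same for the moment, N m; "opening": finger opening in m; "grasp_force": force on a finger pad.
Only numpy, scipy, OpenCV 4.12 (cv2) and the standard library are available. Lean on these libraries where they do the work, as an engineer would, in place of code of your own. Each camera call takes 0.05 s, during which the arm holds its last target. There are 200 camera calls.

TASK

Open the board-test fixture for me: first back off the black pressure knob on top of its gate, anticlockwise, until it clicks past its detent, and do not force the latch while that pressure is still on. Then pull the latch tab sideways against its spring to free the ball stud, swing the gate up at least 35 degrees by the tab, and finish still holding it up there in the gripper, because the gate has no stay and would drop on the board. Leave the small things lying beside the fixture alone.

Things in the scene. Friction and masses are not known exactly. Their poses are not given: they have to be found in the camera images.
- test_fixture: clamshell circuit-board test fixture, fixed on the bench: grey base 210 x 210 x 50 mm, over it a hinged aluminium gate (8 mm frame with a middle bridge, top face 82 mm above the bench). Origin on the bench under the base's centre; x from latch side (front) to hinge side, y to its left, z up. Knob axis at x +8, y 0; tab at x -85, y +35; ball stud at x -85, y -40 mm.
- knob_grip (a point): on the pressure knob's axis (vertical, gate shut), 9 mm below its top: a round black fluted grip 42 mm across, 94 to 126 mm above the bench, that can be gripped across at any yaw. Within 75 mm round it all is lower than 96 mm (below the grip are a skirt with a detent bump and, behind, a small detent housing).
- knob (a joint): pressure knob angle, rad, growing anticlockwise from above. Starts screwed down at 0 to 0.25, its foot pressing the board and loading the latch; a spring detent resists from 0.65 to 1.05 (up to about 0.35 N m), past it the knob clicks free; stop at 1.75. 1.3 rad from any start is past the detent. The rib on its top points to the fixture's front (-x) at 0.
- tab_grip (a point): in the latch tab, 30 mm above the gate's top face, 12 mm below the tab's rounded top: dark steel upright, 12 mm thick along fixture y, 24 mm wide along x, top 124 mm above the bench (gate shut). It stands on a sliding bar 20 mm wide, top 86 mm above the bench. Moves with latch and gate. Beside it along y: 60 mm free to the ball; on its left, 17 mm off, a guide and spring block, tops 92 mm.
- latch (a joint): latch travel, m: 0 = sprung home, fork under the ball; grows towards the fixture's +y (left), stop at 0.018. Spring 5 N at 0, 11 N at the stop, but hooked fast behind the ball's collar while the knob presses the gate up. The ball is free from 0.0155 on; nearer home the gate cannot rise. It springs back when let go.
- ball_top (a point): top of the steel ball stud (18 mm ball over a 16 mm collar and an 8 mm neck, fixed to the base) that stands up through the gate's front rail, 107 mm above the bench; the latch's fork grips it from below.
- gate_hinge (a point): middle of the gate's hinge line, along the fixture's y at x +98 mm, 78 mm above the bench. The tab's grip point moves on a circle of 186 mm radius about it.
- gate (a joint): gate angle, rad: 0 shut, growing as its front edge rises; stop at 1.15. With latch and knob it weighs about 0.5 kg; it falls shut from any angle when let go.
- tweezers: black tweezers 121 x 14 x 9 mm, lying left of the fixture; origin at the centre of the underside, long axis y. To be left alone.
- driver_hex: precision screwdriver, 132 mm long, 13 mm thick, lying left of the fixture; origin at the centre of the underside, long axis y. To be left alone.
- battery_9v: 9 V block battery 26 x 49 x 17 mm lying right of the fixture; origin at the centre of the underside. To be left alone.

How it is judged:
On the way, in this order (a step that is already met when the one before it is completed fails the run):
1. the pressure knob is turned anticlockwise past its detent, with the gate still shut (value of joint knob above 1.1 rad and value of joint gate below 0.05 rad), for 0.2 s.
2. the latch is pulled sideways until the ball is free, with the gate still shut (value of joint latch above 0.013 m and value of joint gate below 0.08 rad), for 0.1 s.
3. the gate is lifted clear of the ball stud (value of joint gate above 0.25 rad), for 0.1 s.
At the end, for the whole second after the job is handed in: The gate stands open at 0.6 rad (34 degrees) or more and still (under 0.05 rad/s), held by the gripper's fingers on the latch tab (contact force over 1 N), the pressure knob is still past its detent (over 1.1 rad), and the tweezers, screwdriver and battery lie within 30 mm of where they were (value of joint gate above 0.6 rad and velocity of joint gate between -0.05 and 0.05 rad/s and contact force between the fingers and latch above 1 N and value of joint knob above 1.1 rad and distance of each of tweezers, driver_hex, battery_9v from where it was at the start of the episode below 0.03 m); the arm keeps its last pose, push and grip.
It fails at once if the latch is forced (over 5 mm) while the pressure knob is still screwed down (value of joint latch above 0.005 m and value of joint knob below 0.85 rad).
It fails at once if the tweezers, the screwdriver or the battery is pushed 30 mm or more (distance of any of tweezers, driver_hex, battery_9v from where it was at the start of the episode above 0.03 m).
It also fails if it takes over 48 s, if anything falls off the work surface, if the arm or the gripper's body presses on something with over 40 N, if the wrist force passes 120 N, or if a joint passes its speed limit or range.

## Working session

There is one attempt and no reset: what is moved stays moved. The work goes in short steps, Python scripts to look and compute and a tool call to move; the robot and the scene stay as the last step left them, time stands still between calls to the robot, and variables do not carry over. Pictures are saved under pics/ and viewed, at most 10 in all, crops included, and the job is handed in when it is done.

Besides the shell and the picture viewer there is one more tool, called after "Call:" as a command line: name --pt "numbers of a row" for each row, then --argument value for the rest. move_arm: Moves the arm, as the interface text tells. Its arguments: {"type":"object","properties":{"gripper":{"type":"array"},"dp":{"type":"array"},"spin":{"type":"array"},"grip_force":{"type":"number"}},"required":["gripper","dp","spin"]}

```bash
mkdir -p pics; python3 - <<'E'
from plant import bot
import cv2,numpy as np
for n in("top","side"):
    cv2.imwrite(f"pics/{n}0.png",bot.snapshot(n)[:,:,::-1])
    p=bot.camera_params(n);print(n,{k:(np.round(v,4).tolist()) for k,v in p.items()})
s=bot.sense();print(s)
E
```

```text
top {'fx': 398.4551, 'fy': 398.4551, 'cx': 287.3444, 'cy': 204.1906, 'world_from_camera': [[-0.0061, 0.9917, -0.1285, 0.4235], [-1.0, -0.0068, -0.0047, 0.2307], [-0.0055, 0.1285, 0.9917, 0.9309], [0.0, 0.0, 0.0, 1.0]]}
side {'fx': 540.8214, 'fy': 540.8214, 'cx': 277.2684, 'cy': 199.3173, 'world_from_camera': [[-0.8925, 0.2882, -0.3469, 0.2188], [-0.4507, -0.5423, 0.7091, 0.9322], [0.0162, 0.7892, 0.6139, 0.6807], [0.0, 0.0, 0.0, 1.0]]}
{'time_s': 0.1, 'q': array([-1.15700033e+00,  4.23784161e-01,  1.63065968e+00, -1.62369813e-05,
        1.08860378e+00, -1.90234919e-02]), 'joint_vel': array([-0.00070742, -0.00105189, -0.00246248,  0.00024975, -0.00054186,
        0.00022583]), 'joint_torque': array([ 1.49295262e-03, -5.58417106e+01, -2.82441795e+01,  8.35108563e-05,
        2.92352444e-03, -4.95304491e-06]), 'ee_pos': array([ 0.26195494, -0.56691644,  0.25559296]), 'tool_rot': array([-7.11950212e-04,  9.76673590e-01,  2.14728130e-01, -1.49715613e-04]), 'wrist_force': array([0.54567815, 0.7826726 , 0.33298505]), 'torque': array([ 0.02452841,  0.03113092, -0.06391934]), 'grasp_force': 0.0, 'opening': 0.08511386111434446}
```

View pics/top0.png

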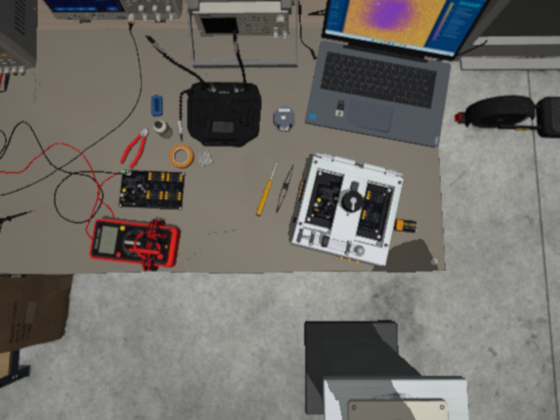

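View pics/side0.png

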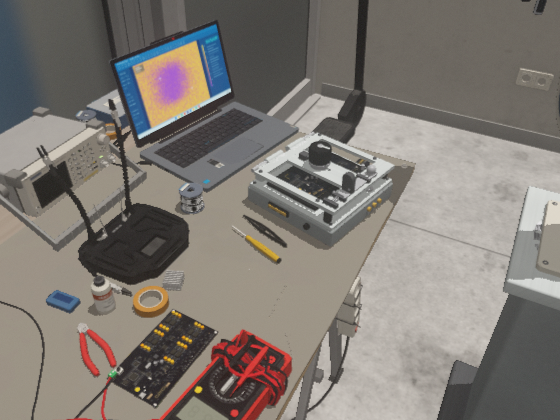

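The top view shows the fixture centred at about (347,209) with the knob at (352,201). In the side view the knob is at (320,152) and the tab at about (349,181). I'll enlarge both around the fixture.

```bash
python3 - <<'E'
import cv2,numpy as np
a=cv2.imread("pics/top0.png")[145:275,280:430]; b=cv2.imread("pics/side0.png")[125:245,240:400]
a=cv2.resize(a,None,fx=5,fy=5,interpolation=2)[:600]; 
b=cv2.resize(b,None,fx=5,fy=5,interpolation=2)
cv2.imwrite("pics/top0c.png",a);cv2.imwrite("pics/side0c.png",b)
E
```

```text
(no output)
```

View pics/top0c.png

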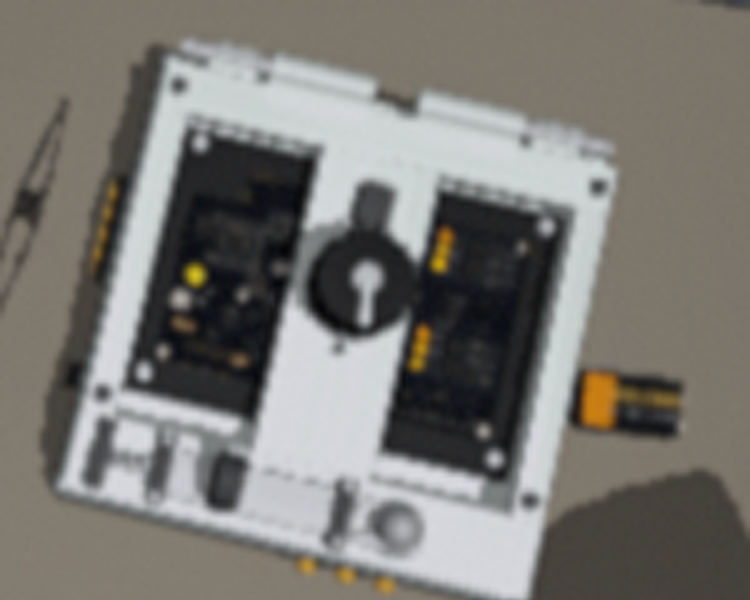

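View pics/side0c.png

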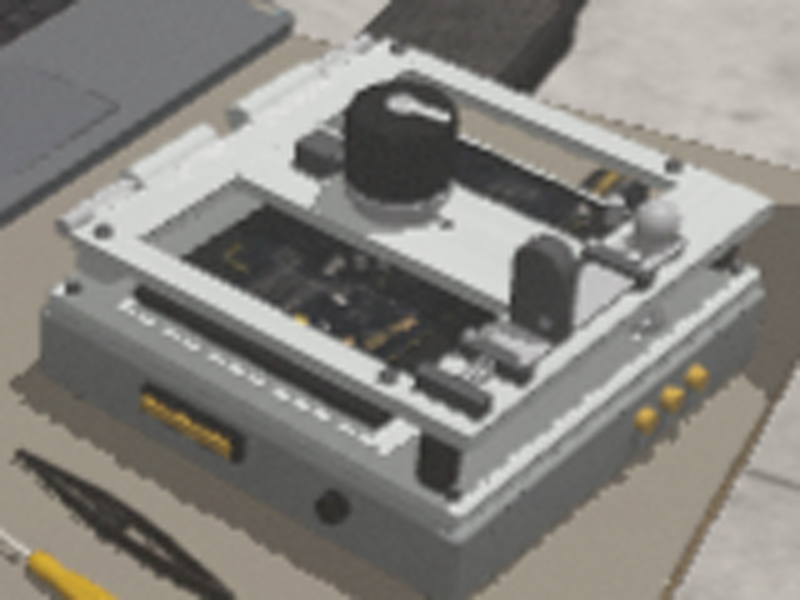

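The crops give these full-frame positions:

| Feature | Top | Side |
|---|---|---|
| Knob top | (353,201.5) | (320.5,146.5) |
| Tab top | about (326.5,239) | (349.5,173) |
| Ball centre | (360,250) | (371.5,170) |

The rib points down in the image, so the knob is near 0. Next I'll triangulate these points and fit the fixture pose.

```bash
cat > h.py <<'E'
import numpy as np
from scipy.optimize import least_squares
from scipy.spatial.transform import Rotation as R
def proj(p,X):
    T=np.linalg.inv(p["world_from_camera"]);c=T[:3,:3]@X+T[:3,3]
    return np.array([p["cx"]+p["fx"]*c[0]/-c[2],p["cy"]+p["fy"]*(-c[1])/-c[2]])
def tri(obs): # [(params,uv)]
    r=least_squares(lambda X:np.concatenate([proj(p,X)-uv for p,uv in obs]),[.45,0,.1]);return r.x,r.fun
def fx(pose,P): # fixture -> world
    c,s=np.cos(pose[2]),np.sin(pose[2]);return np.array([pose[0]+c*P[0]-s*P[1],pose[1]+s*P[0]+c*P[1],P[2]])
def fit(obs): # [(params,uv,P)]
    r=least_squares(lambda q:np.concatenate([proj(p,fx(q,P))-uv for p,uv,P in obs]),[.4,.05,-.2]);return r.x,r.fun
E
python3 - <<'E'
from h import *;from plant import bot
t,s=bot.camera_params("top"),bot.camera_params("side")
K=dict(knob=((353,201.5),(320.5,146.5),(.008,0,.126)),tab=((326.5,239),(349.5,173),(-.085,.035,.122)),ball=((360,250),(371.5,170),(-.085,-.040,.098)))
ob=[]
for k,(a,b,P) in K.items():
    X,f=tri([(t,a),(s,b)]);print(k,X.round(4),f.round(1));ob+=[(t,a,P),(s,b,P)]
q,f=fit(ob);print(q.round(4),f.round(1))
for P in [(.008,0,.117),(-.085,.035,.112),(-.085,-.04,.107),(.098,0,.078)]:print(fx(q,P).round(4))
w=bot.sense();r=R.from_quat(w["tool_rot"],scalar_first=True);print(r.as_matrix().round(3))
E
```

```text
knob [0.5341 0.1006 0.1228] [-0.2 -0.6  0.6  0.1]
tab [0.4557 0.1553 0.1207] [ 0.2  0.5 -0.5 -0.1]
ball [0.4343 0.083  0.0899] [ 0.   0.2 -0.2 -0. ]
[ 0.5267  0.1023 -0.2683] [ 0.2 -1.   0.6 -1.5 -1.4  1.4 -0.1  0.5 -0.9  0.2 -0.1 -2.6]
[0.5344 0.1002 0.117 ]
[0.454  0.1586 0.112 ]
[0.4341 0.0862 0.107 ]
[0.6212 0.0763 0.078 ]
[[ 0.908  0.419 -0.001]
 [ 0.419 -0.908  0.001]
 [ 0.    -0.001 -1.   ]]
```

The fixture's yaw is about -0.268 rad, and the heights agree with the text. I'll move above the knob with tool yaw about 1.45, so that turning anticlockwise ends near the tab's grasp yaw of 2.87.

Call:
move_arm --gripper '[0,0,0,0,0,0,0,0,0,0]' --pt "28 -26 0" --pt "56 -52 0" --pt "85 -79 0" --pt "113 -105 0" --pt "141 -131 0" --pt "169 -157 0" --pt "197 -183 0" --pt "225 -210 0" --pt "254 -236 0" --pt "282 -262 0" --spin '[-0.1,-0.2,-0.3,-0.4,-0.5,-0.6,-0.7,-0.8,-0.9,-1.02]'

```text
time_s: 0.93
ee_pos: [0.4084, -0.2093, 0.2562]
tool_rot: [-0.0, 0.746, 0.666, 0.0]
wrist_force: [1.2, -0.4, 0.1]
opening: 0.0856
grasp_force: 0.0
```

```bash
cat >> h.py <<'E'
def rel(w,p): # world target -> tool shift mm
    M=R.from_quat(w["tool_rot"],scalar_first=True).as_matrix()
    print("yaw",np.arctan2(M[1,0],M[0,0]).round(3),"ee",w["ee_pos"].round(4),"shift mm",(1000*M.T@(np.array(p)-w["ee_pos"])).round(1))
E
python3 - <<'E'
from h import *;from plant import bot
w=bot.sense();rel(w,[.515,.105,.256]);print(w["q"].round(2),w["time_s"],bot.tip_reach)
W=bot.camera_params("wrist");M=R.from_quat(w["tool_rot"],scalar_first=True).as_matrix();T=W["world_from_camera"]
print(M.T@(T[:3,3]-w["ee_pos"]),M.T@T[:3,:3],W["fx"])
E
```

```text
yaw 1.457 ee [ 0.4084 -0.2093  0.2562] shift mm [3.244e+02 7.030e+01 3.000e-01]
[-0.5   0.18  1.98  0.    0.98 -0.39] 0.9333 0.025
[ 0.06966959  0.00103897 -0.11819876] [[-1.10598282e-03  9.61073913e-01  2.76289181e-01]
 [ 9.99998547e-01  1.42126528e-03 -9.40897392e-04]
 [-1.29695216e-03  2.76287739e-01 -9.61074088e-01]] 338.25282542668685
```

Call:
move_arm --gripper '[0,0,0,0,0,0,0,0,0,0]' --pt "31 7 0" --pt "62 14 0" --pt "93 20 0" --pt "124 27 0" --pt "155 34 0" --pt "186 41 0" --pt "217 47 0" --pt "247 54 0" --pt "247 54 0" --pt "247 54 0" --spin '[0,0,0,0,0,0,0,0,0,0]'

```text
time_s: 1.77
ee_pos: [0.491, 0.029, 0.256]
tool_rot: [-0.0, 0.747, 0.665, -0.0]
wrist_force: [-0.5, 0.5, 0.1]
opening: 0.085
grasp_force: 0.0
```

```bash
python3 - <<'E'
from h import *;from plant import bot;import cv2,pickle
w=bot.sense();W=bot.camera_params("wrist");im=bot.snapshot("wrist")[:,:,::-1]
pickle.dump(W,open("w1.pkl","wb"))
rel(w,[.534,.100,.27]);print(W["fx"],W["cx"],W["cy"])
for P in [(.534,.100,.126),(.454,.157,.124),(.434,.085,.107)]: print(proj(W,np.array(P)).round())
cv2.imwrite("pics/w1.png",cv2.resize(im,None,fx=1.4,fy=1.4))
E
```

```text
yaw 1.456 ee [0.491 0.029 0.256] shift mm [ 75.5  34.6 -14. ]
338.25282542668685 280.21968713225624 204.8652901529369
[328.  99.]
[201.  25.]
[197. 135.]
```

View pics/w1.png

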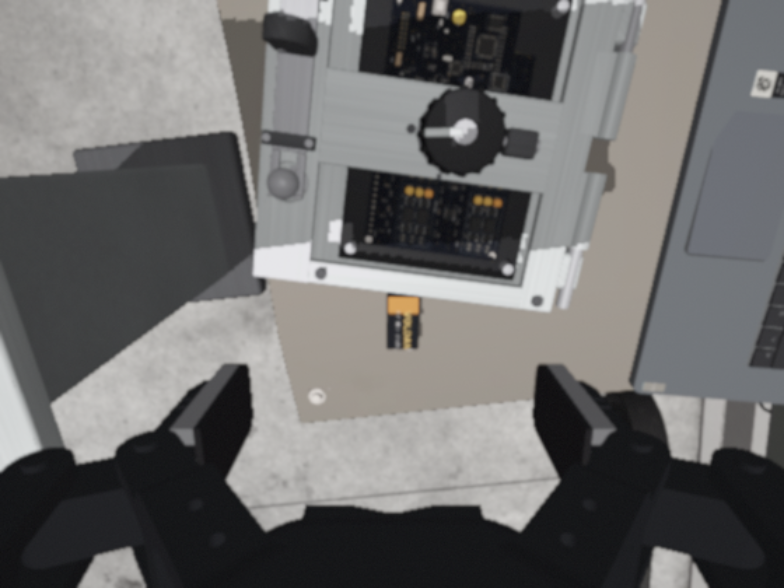

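The wrist view shows the knob top at full-frame (330.5,93.5), the ball at (203,130.5) and the tab top at about (206,17). The rib is about 0.1 rad anticlockwise of the fixture's -x. I'll combine this with the first two views.

```bash
python3 - <<'E'
from h import *;from plant import bot;import pickle
t,s=bot.camera_params("top"),bot.camera_params("side");W=pickle.load(open("w1.pkl","rb"))
K=dict(knob=((353,201.5),(320.5,146.5),(330.5,93.5),(.008,0,.126)),tab=((326.5,239),(349.5,173),(206,17),(-.085,.035,.122)),ball=((360,250),(371.5,170),(203,130.5),(-.085,-.040,.099)))
ob=[]
for k,(a,b,c,P) in K.items():
    X,f=tri([(t,a),(s,b),(W,c)]);print(k,X.round(4),f.round(1));ob+=[(t,a,P),(s,b,P),(W,c,P)]
q,f=fit(ob);print(q.round(4),f.round(1))
q2,f=fit(ob[2::3]);print(q2.round(4),f.round(1))
for q in (q,q2):
  for P in [(.008,0,.117),(-.085,.035,.112)]:print(fx(q,P).round(4))
p=fx(q,(.008,0,.117));w=bot.sense();rel(w,[p[0],p[1],.119+.006])
E
```

```text
knob [0.5358 0.1032 0.1249] [-1.3 -1.6 -0.7 -0.4 -0.8  0.5]
tab [0.4575 0.1605 0.1247] [-2.3 -0.4 -2.2 -0.7 -0.9  1. ]
ball [0.4351 0.0869 0.0921] [-1.7 -0.2 -1.1 -0.  -0.5  0.9]
[ 0.5289  0.1047 -0.2674] [-0.9 -2.1 -0.9 -1.2  0.7  1.2 -2.5  0.3 -1.7  0.9 -2.   1.6 -1.9 -0.9
 -1.5 -2.7 -1.2 -0.8]
[ 0.5296  0.1051 -0.2669] [ 1.6  0.5 -1.2  0.8 -0.4 -1.4]
[0.5366 0.1025 0.117 ]
[0.4562 0.1609 0.112 ]
[0.5373 0.103  0.117 ]
[0.4568 0.1613 0.112 ]
yaw 1.454 ee [0.4906 0.028  0.2559] shift mm [ 79.9  37.8 130.9]
```

Call:
move_arm --gripper '[0,0,0,0,0,0,0,0,0,0]' --pt "27 13 0" --pt "54 26 0" --pt "80 38 20" --pt "80 38 50" --pt "80 38 80" --pt "80 38 105" --pt "80 38 119" --pt "80 38 129" --pt "80 38 129" --pt "80 38 129" --spin '[0,0,0,0,0,0,0,0,0,0]'

```text
time_s: 2.65
ee_pos: [0.5381, 0.1018, 0.1274]
tool_rot: [-0.0, 0.748, 0.664, -0.0]
wrist_force: [0.2, 0.4, 0.4]
opening: 0.0858
grasp_force: 0.0
```

```bash
python3 - <<'E'
from h import *;from plant import bot;import cv2
w=bot.sense();rel(w,[.537,.103,.127]);print(w["wrist_force"])
im=bot.snapshot("wrist")[:,:,::-1]
cv2.imwrite("pics/w2.png",cv2.resize(im,None,fx=1.4,fy=1.4))
E
```

```text
yaw 1.452 ee [0.5381 0.1018 0.1274] shift mm [ 1.  -1.2  0.4]
[0.22465198 0.43553399 0.39454849]
```

View pics/w2.png

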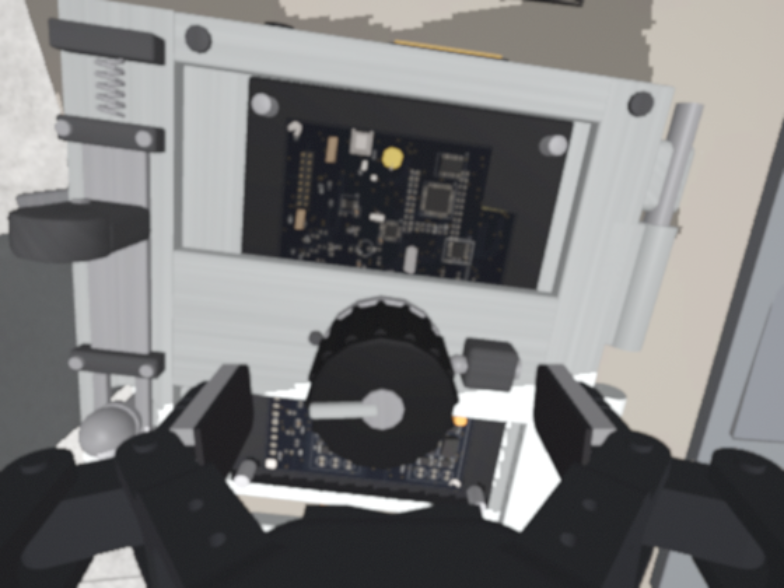

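The knob sits between the fingers, centred at about (382,400), roughly 2-3 mm to the left of the mid-line at x≈393. I'll shift by that much and close.

Call:
move_arm --gripper '[0,0.3,0.7,1,1,1,1,1,1,1]' --pt "0 -2 0" --pt "0 -2 0" --pt "0 -2 0" --pt "0 -2 0" --pt "0 -2 0" --pt "0 -2 0" --pt "0 -2 0" --pt "0 -2 0" --pt "0 -2 0" --pt "0 -2 0" --spin '[0,0,0,0,0,0,0,0,0,0]' --grip_force 60

```text
time_s: 3.53
ee_pos: [0.5352, 0.1031, 0.1283]
tool_rot: [-0.001, 0.748, 0.664, -0.001]
wrist_force: [-6.8, 0.8, 13.7]
opening: 0.0403
grasp_force: 58.7
```

Gripped at about 40 mm opening. Now I'll turn it anticlockwise.

Call:
move_arm --gripper '[1,1,1,1,1,1,1,1,1,1]' --pt "0 0 -1" --pt "0 0 -1" --pt "0 0 -1" --pt "0 0 -1" --pt "0 0 -1" --pt "0 0 -1" --pt "0 0 -1" --pt "0 0 -1" --pt "0 0 -1" --pt "0 0 -1" --spin '[-0.09,-0.18,-0.27,-0.36,-0.45,-0.54,-0.63,-0.72,-0.81,-0.9]'

```text
time_s: 4.37
ee_pos: [0.5355, 0.1035, 0.128]
tool_rot: [-0.001, 0.383, 0.924, 0.0]
wrist_force: [-1.0, 3.0, -3.5]
opening: 0.0401
grasp_force: 60.8
```

Call:
move_arm --gripper '[1,1,1,1,1,1,1,1,1,1]' --pt "0 0 0" --pt "0 0 0" --pt "0 0 0" --pt "0 0 0" --pt "0 0 0" --pt "0 0 0" --pt "0 0 0" --pt "0 0 0" --pt "0 0 0" --pt "0 0 0" --spin '[-0.09,-0.18,-0.27,-0.36,-0.45,-0.52,-0.52,-0.52,-0.52,-0.52]'

```text
time_s: 5.2
ee_pos: [0.5354, 0.1039, 0.1277]
tool_rot: [-0.001, 0.134, 0.991, 0.001]
wrist_force: [-0.8, 5.3, -6.4]
opening: 0.0399
grasp_force: 61.1
```

```bash
python3 - <<'E'
from h import *;from plant import bot
w=bot.sense();rel(w,[.537,.103,.2]);print(w["wrist_force"],w["torque"],w["q"].round(2),w["opening"])
E
```

```text
yaw 2.872 ee [0.5354 0.1039 0.1277] shift mm [ -1.6  -0.3 -72.3]
[-0.7690972   5.30548448 -6.3898074 ] [ 1.57020726 -0.01783023  0.13670482] [ 0.17  0.49  1.89  0.    0.76 -1.13] 0.039925077571262596
```

Now I'll release, rise, and move over the tab for a look.

Call:
move_arm --gripper '[0,0,0,0,0,0,0,0,0,0]' --pt "0 0 0" --pt "0 0 0" --pt "0 0 0" --pt "0 0 0" --pt "0 0 -25" --pt "0 0 -50" --pt "25 10 -65" --pt "50 20 -65" --pt "75 30 -65" --pt "92 35 -65" --spin '[0,0,0,0,0,0,0,0,0,0]'

```text
time_s: 6.03
ee_pos: [0.4553, 0.1618, 0.1939]
tool_rot: [0.0, 0.134, 0.991, 0.0]
wrist_force: [-0.1, 0.0, -0.9]
opening: 0.0855
grasp_force: 0.0
```

```bash
python3 - <<'E'
from h import *;from plant import bot;import cv2,pickle
bot.snapshot("top")
w=bot.sense();rel(w,[.4555,.1615,.121]);print(w["wrist_force"])
W=bot.camera_params("wrist");pickle.dump(W,open("w3.pkl","wb"))
im=bot.snapshot("wrist")[:,:,::-1]
print(proj(W,np.array([.4555,.1615,.124])))
cv2.imwrite("pics/w3.png",cv2.resize(im,None,fx=1.4,fy=1.4))
E
```

```text
yaw 2.874 ee [0.4528 0.1623 0.1933] shift mm [-3.  -0.  72.3]
[-3.35143715  0.10377984  0.21478651]
[280.53948455 233.80912827]
```

View pics/w3.png

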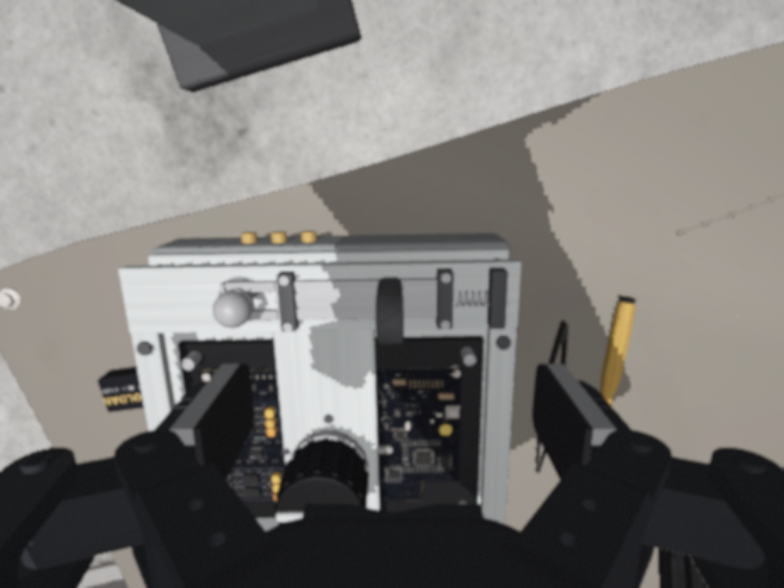

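The tab shows at scaled (390,280–345), where it was predicted, and the gripper is aligned with the rail. Before touching the latch I'll check the knob's rib.

```bash
python3 - <<'E'
from plant import bot;import cv2,numpy as np
a=bot.snapshot("top")[150:270,290:420,::-1];b=bot.snapshot("side")[115:235,250:390,::-1]
f=lambda i:cv2.resize(i,(390,420),interpolation=2)
cv2.imwrite("pics/c4.png",np.hstack([f(a),f(b)]))
E
```

```text
(no output)
```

View pics/c4.png

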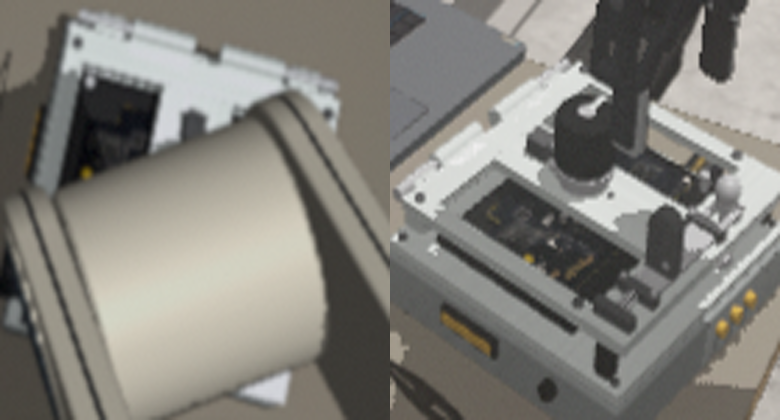

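The rib in the side view now points to the fixture's right (-y), so it has turned about 90°, past the detent. Next I'll descend on the tab and grip it.

Call:
move_arm --gripper '[0,0,0,0.3,0.7,1,1,1,1,1]' --pt "-3 -1 30" --pt "-3 -1 55" --pt "-3 -1 72" --pt "-3 -1 72" --pt "-3 -1 72" --pt "-3 -1 72" --pt "-3 -1 72" --pt "-3 -1 72" --pt "-3 -1 72" --pt "-3 -1 72" --spin '[0,0,0,0,0,0,0,0,0,0]' --grip_force 50

```text
time_s: 7.07
ee_pos: [0.4599, 0.1591, 0.1224]
tool_rot: [0.001, 0.134, 0.991, -0.0]
wrist_force: [-0.6, -3.5, 6.9]
opening: 0.011
grasp_force: 50.6
```

```bash
python3 - <<'E'
from h import *;from plant import bot
w=bot.sense();rel(w,[.4555,.1615,.121]);print(w["wrist_force"],w["opening"],w["grasp_force"])
E
```

```text
yaw 2.874 ee [0.4599 0.1591 0.1224] shift mm [4.9 1.1 1.4]
[-0.56622019 -3.53310815  6.88088102] 0.010985907470112242 50.59604673020658
```

Call:
move_arm --gripper '[1,1,1,1,1,1,1,1,1,1]' --pt "0 3 0" --pt "0 6 0" --pt "0 9 0" --pt "0 12 0" --pt "0 15 0" --pt "0 18 0" --pt "0 18 0" --pt "0 18 0" --pt "0 18 0" --pt "0 18 0" --spin '[0,0,0,0,0,0,0,0,0,0]'

```text
time_s: 7.9
ee_pos: [0.4641, 0.1755, 0.1223]
tool_rot: [0.0, 0.133, 0.991, -0.001]
wrist_force: [-0.8, -9.5, 9.3]
opening: 0.0112
grasp_force: 51.0
```

```bash
python3 - <<'E'
from h import *;from plant import bot
w=bot.sense();rel(w,[.4599,.1591,.1224]);print(w["wrist_force"],w["opening"],w["grasp_force"])
E
```

```text
yaw 2.874 ee [0.4641 0.1755 0.1223] shift mm [ -0.3 -16.9  -0. ]
[-0.76497937 -9.52073005  9.26769343] 0.01122529146523831 50.97658406397386
```

Call:
move_arm --gripper '[1,1,1,1,1,1,1,1,1,1]' --pt "0 1 0" --pt "0 2 0" --pt "0 2 0" --pt "0 2 0" --pt "0 2 0" --pt "0 2 0" --pt "0 2 0" --pt "0 2 0" --pt "0 2 0" --pt "0 2 0" --spin '[0,0,0,0,0,0,0,0,0,0]'

```text
time_s: 8.73
ee_pos: [0.4644, 0.1768, 0.1223]
tool_rot: [0.0, 0.133, 0.991, -0.001]
wrist_force: [-1.6, -14.7, 9.8]
opening: 0.0111
grasp_force: 51.2
```

```bash
python3 - <<'E'
from h import *;from plant import bot
w=bot.sense();rel(w,[.4599,.1591,.1224]);print(w["wrist_force"],w["opening"],w["grasp_force"])
# lift path, tool frame mm: centre = hinge, radius from grip
for z in (.1164,):
    d,h=183,116.4-78
    for a in np.arange(.05,.76,.05): print(a.round(2),[round(d*np.cos(a)-h*np.sin(a)-d,1),round(-(d*np.sin(a)+h*np.cos(a)-h),1)])
E
```

```text
yaw 2.874 ee [0.4644 0.1768 0.1223] shift mm [ -0.3 -18.3  -0. ]
[ -1.56882518 -14.73422219   9.8252426 ] 0.011071016771328435 51.234769755465095
0.05 [np.float64(-2.1), np.float64(-9.1)]
0.1 [np.float64(-4.7), np.float64(-18.1)]
0.15 [np.float64(-7.8), np.float64(-26.9)]
0.2 [np.float64(-11.3), np.float64(-35.6)]
0.25 [np.float64(-15.2), np.float64(-44.1)]
0.3 [np.float64(-19.5), np.float64(-52.4)]
0.35 [np.float64(-24.3), np.float64(-60.4)]
0.4 [np.float64(-29.4), np.float64(-68.2)]
0.45 [np.float64(-34.9), np.float64(-75.8)]
0.5 [np.float64(-40.8), np.float64(-83.0)]
0.55 [np.float64(-47.1), np.float64(-90.0)]
0.6 [np.float64(-53.6), np.float64(-96.6)]
0.65 [np.float64(-60.6), np.float64(-102.9)]
0.7 [np.float64(-67.8), np.float64(-108.9)]
0.75 [np.float64(-75.3), np.float64(-114.4)]
```

The latch is at its stop: force rose to 14.7 N with 18.3 mm of travel. Lifting along the hinge arc now.

Call:
move_arm --gripper '[1,1,1,1,1,1,1,1,1,1]' --pt "-1 0 -4.5" --pt "-2 0 -9" --pt "-3.4 0 -13.5" --pt "-4.7 0 -18" --pt "-6.2 0 -22.5" --pt "-7.8 0 -27" --pt "-9.5 0 -31" --pt "-11.3 0 -35.5" --pt "-13.2 0 -40" --pt "-15 0 -44" --spin '[0,0,0,0,0,0,0,0,0,0]'

```text
time_s: 9.57
ee_pos: [0.4762, 0.1724, 0.1642]
tool_rot: [-0.003, 0.133, 0.991, -0.003]
wrist_force: [-2.0, -9.5, -6.3]
opening: 0.0112
grasp_force: 49.6
```

```bash
python3 - <<'E'
from h import *;from plant import bot
w=bot.sense();rel(w,[.4644,.1768,.1223]);print(w["wrist_force"],w["opening"],w["grasp_force"])
E
```

```text
yaw 2.874 ee [0.4762 0.1724 0.1642] shift mm [12.3  1.4 42. ]
[-1.96249422 -9.49245029 -6.32763543] 0.011174535965584756 49.56864472867224
```

Call:
move_arm --gripper '[1,1,1,1,1,1,1,1,1,1]' --pt "-2 0.5 -4" --pt "-4 0.5 -8" --pt "-6.5 0.5 -12" --pt "-9 0.5 -16.5" --pt "-11.5 0.5 -20.5" --pt "-14 0.5 -24" --pt "-17 0.5 -28" --pt "-20 0.5 -32" --pt "-22.5 0.5 -35.5" --pt "-25.5 0.5 -39" --spin '[0,0,0,0,0,0,0,0,0,0]'

```text
time_s: 10.4
ee_pos: [0.4998, 0.1662, 0.2029]
tool_rot: [-0.004, 0.134, 0.991, -0.003]
wrist_force: [-6.2, -9.3, -2.9]
opening: 0.0112
grasp_force: 49.7
```

Call:
move_arm --gripper '[1,1,1,1,1,1,1,1,1,1]' --pt "-4 0 -4.5" --pt "-8 0 -9" --pt "-12 0 -13" --pt "-16 0 -17" --pt "-20 0 -20" --pt "-23.5 0 -23" --pt "-27 0 -26" --pt "-31 0 -28.5" --pt "-34.5 0 -31.5" --pt "-34.5 0 -31.5" --spin '[0,0,0,0,0,0,0,0,0,0]'

```text
time_s: 11.23
ee_pos: [0.5344, 0.1572, 0.2352]
tool_rot: [-0.003, 0.134, 0.991, -0.002]
wrist_force: [-8.0, -7.9, 0.9]
opening: 0.0109
grasp_force: 49.3
```

```bash
python3 - <<'E'
from h import *;from plant import bot;import cv2
w=bot.sense();rel(w,[.4644,.1768,.1223]);print(w["wrist_force"],w["opening"],w["grasp_force"])
cv2.imwrite("pics/s5.png",cv2.resize(bot.snapshot("side")[70:250,210:430,::-1],None,fx=3,fy=3,interpolation=2))
E
```

```text
yaw 2.873 ee [0.5344 0.1572 0.2352] shift mm [ 72.    1.  113.3]
[-7.97031919 -7.89542755  0.92824762] 0.010891306813067492 49.292244737598594
```

View pics/s5.png

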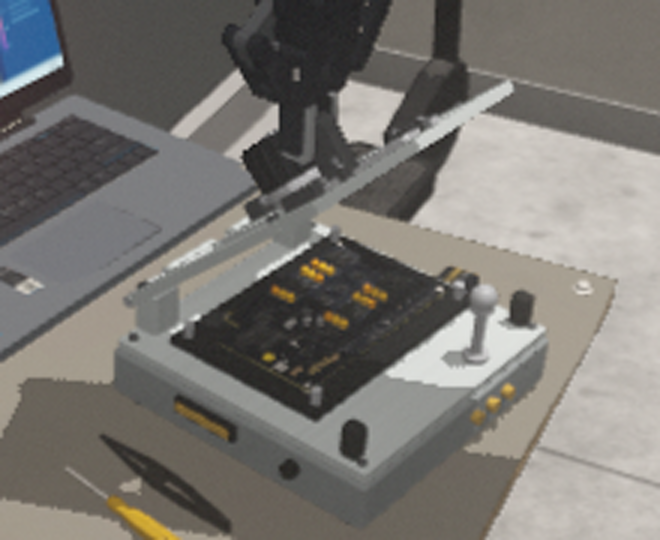

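The gate stands open at about 0.73 rad, gripped on the tab, with the stud and board clear below it and the tweezers and driver undisturbed. I'll let it settle for one call and then hand in.

Call:
move_arm --gripper '[1,1,1,1,1,1,1,1,1,1]' --pt "0 0 0" --pt "0 0 0" --pt "0 0 0" --pt "0 0 0" --pt "0 0 0" --pt "0 0 0" --pt "0 0 0" --pt "0 0 0" --pt "0 0 0" --pt "0 0 0" --spin '[0,0,0,0,0,0,0,0,0,0]'

```text
time_s: 12.12
ee_pos: [0.5338, 0.1572, 0.2348]
tool_rot: [-0.003, 0.134, 0.991, -0.003]
wrist_force: [-6.6, -8.4, -0.1]
opening: 0.0109
grasp_force: 49.3
```

```bash
python3 - <<'E'
from plant import bot
w=bot.sense();print(w["ee_pos"],abs(w["joint_vel"]).max(),w["grasp_force"])
if w["ee_pos"][2]>.225 and w["grasp_force"]>20: print(bot.job_done())
E
```

```text
[0.5338423  0.15723591 0.23478498] 0.002042826898144074 49.273828432496884
the job is handed in; nothing more can be done
None
```

I backed the knob off past its detent, pulled the latch to its stop and swung the gate up to about 0.73 rad (42°, estimated from the arm's position). The job is handed in at 12 s, with the gripper still holding the tab at 49 N; the hand-in returned no verdict.

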